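Press the push cap onto the toy engine's axle

TASK

The wooden toy engine lies on its side with its wheels up; one wheel is already secured by a steel push cap, the other axle end is still bare. Pick up the loose steel push cap, set it over the bare axle with the flange down, and press it straight down the plain shaft until its flange is fully home, flat against the wheel, like the finished one. Then let go, and do not push the other things on the bench out of their places.

Things in the scene. Friction and masses are not known exactly. Their poses are not given: they have to be found in the camera images.
- cap: The loose push cap: plain steel top hat standing flange down. Flange 68 mm diameter, 4 mm thick; round crown 44 mm diameter up to the closed flat top, 46 mm above the underside. Origin: centre of the underside; z up through the crown. Blind bore from below: 26 mm wide in the flange, then 22 mm, 41 mm deep. About 170 g. Any yaw of grasp is as good.
- cap_teeth (a point): On the cap's axis, 9 mm above its underside: six sprung teeth in the bore leave 17 mm between them, so on the 20 mm shaft the cap stays where it is put and does not drop. Pushing it down takes about 8 to 20 N, most while the teeth ride from the tapered tip onto the full shaft (underside 20 to 12 mm above the wheel), then steadily until the flange meets the wheel.
- axle_seat (a point): Centre of the upper face of the bare wheel, on the bare axle's axis: where the centre of the cap's underside must come to lie, 108 mm above the bench. The axle is a plain upright steel shaft, 20 mm diameter, rising 40 mm above this point. The wheel is a flat wooden disc, 130 mm diameter, 24 mm thick, free to turn.
- axle_tip (a point): The tip of the bare axle, 40 mm above axle_seat, 148 mm above the bench. The last 18 mm of the shaft taper: from 20 mm to 15.6 mm diameter over 10 mm, then to 8 mm at the tip.
- engine: Wooden toy engine on its side, fixed: frame 340 mm long along its y; boiler, cab, roof on its +x side (up to 90 mm high). Origin on the bench under the frame's middle, z up. Two equal wheels on top, axles at x -10, y -90 mm (bare, cab end) and y +90 mm (finished: an equal cap sits home there, part of the engine).
- washer: Bystander: flat steel washer, 66 mm diameter, 24 mm hole, 6 mm thick, lying on the bench. Origin: centre of underside.
- finial: Bystander: turned wooden finial standing on the bench, 56 mm diameter, 76 mm high. Origin: centre of underside.
- mallet: Bystander: carver's mallet lying down, 280 mm long, head 90 mm diameter at x = 130 to 250 mm, handle towards -x. Origin: on the bench.
- chisel: Bystander: wood chisel lying along its x axis, 275 mm long, 30 mm high. Origin on the bench, where handle meets blade.
- offcut: Bystander: wooden block 110 x 60 x 35 mm. Origin: centre of underside.
- glue: Bystander: white glue bottle, 56 mm diameter, 150 mm high, standing. Origin: centre of underside.
There are look-alikes about, which are no part of the job. Of the things that look like the cap, take the one that is farthest to the robot's right at the start.

How it is judged:
By the outcome, as a careful person would: the job done as asked, in the order asked, and still so for the second after the job is handed in, with the robot touching nothing.
It also fails if it takes over 50 s, if anything falls off the work surface, if the arm or the gripper's body presses on something with over 40 N, if the wrist force passes 120 N, or if a joint passes its speed limit or range.

ROBOT

A 6-joint arm with a two-finger parallel gripper is mounted at the origin on the work surface. World frame = base frame: x ahead of the robot, y to its left, z up, the work surface at z = 0. Lengths are in m, angles in rad, forces in N, time in s.
With the tool pointing down it reaches from about 0.275 to 0.875 m from the base axis. Payload 12.5 kg.
Tool frame: the origin (TCP) lies between the finger pads; the fingertips stand 17 mm ahead of it and the grasp point (between the pads) lies 2 mm behind it; x points along the fingers, z is the direction in which the jaws open and shut, and the axes are right-handed (so a half turn about x gives the same grasp; the last joint's range is limited). The gripper opens to 85 mm and grips with 20 to 120 N. Pads are 22 mm wide; open, the fingers measure 114 mm over their backs; the gripper's body (76 mm by 85 mm) begins 54 mm behind the grasp point. The pads swing forward as they close: fully open they stand 13 mm farther back than shut.
Start: joints at [1.036, 0.351, 1.652, -0, 1.139, -0.085], TCP at [0.239, 0.495, 0.248] pointing down, gripper open.
Joint ranges: [-2.75, 2.75], [-0.79, 2.1], [0.01, 2.65], [-1.57, 4.71], [0.07, 3.14], [-2.87, 2.87]. Speed limits (rad/s): [2.22, 2.22, 2.79, 3.14, 3.14, 3.14].

INTERFACE

Orientations are given as a unit quaternion [x, y, z, w].
In Python, from workcell import sensors, imaging, sign_off gives the robot as it stands.
- The arm moves only by the tool drive_tool, never from a script. Its argument "series" is a list of rows, each an object with "dr": the turn, a rotation vector about the tool's x, y, z in degrees, a list of three; "offset": the shift along the tool's x, y, z in m, a list of three; "jaw": the opening, from 0 (shut) to 1 (fully open). A call has 1 to 5 rows; each row shifts and turns the pose as measured when the row begins, along the tool's axes as they then stand; what a row does not reach is not made up. A row lasts 1/8 s, in which the tool goes at most 62.5 mm and 10.7 degrees, less where a joint would pass 70% of its speed; a pose out of reach is approached as far as the arm can. A call with a gripper value outside its range is refused whole. The fingers move at their own pace and stop on an object; the grip force is fixed at half the most. Time passes only in rows, so rows that do not move let the fingers close. It gives the time, the measured TCP pose, the force and the opening at its end, in the units of the state.
- sensors.sense(): the state, without advancing time (a new reading comes with each control period).
- imaging.read_camera(name): name is "scene" or "top"; returns (picture, depth): 480x640x3 uint8, red, green, blue; 480x640 float32, m along the optical axis (not along the pixel's ray), 0 where there is no reading.
- imaging.calibration(name): a dict with "fx", "fy", "cx", "cy" (pixels), "R" (3x3) and "t" (3): a world point X has camera coordinates R X + t. Camera axes: x right, y down, z forward; pixel columns grow to the right and rows downward; lengths in m; the calibration is good to about 2 mm. A picture is of the moment at which its call begins. calibration takes no time and is no camera call.
- sign_off(): hands the job in, once; it reports no verdict.
The state is a dict: "time_s": time; "q": joint angles; "dq": joint speeds; "joint_efforts": joint torques, N m; "tool_pos": TCP position; "orientation": TCP orientation; "ft_force": force on the tool from outside, world axes, zero at the start; "moment": the same for the moment, N m; "finger_gap": finger opening in m.
Only numpy, scipy, OpenCV 4.12 (cv2) and the standard library are available. Lean on these libraries where they do the work, as an engineer would, in place of code of your own. Each camera call takes 0.05 s, during which the arm holds its last target.

## Working session

There is one attempt and no reset: what is moved stays moved. The work goes in short steps, Python scripts to look and compute and a tool call to move; the robot and the scene stay as the last step left them, time stands still between calls to the robot, and variables do not carry over. Pictures are saved under pics/ and viewed, and the job is handed in when it is done.

Besides the shell and the picture viewer there is one more tool, called in YAML: its name, and indented under it one key for each argument. drive_tool: Moves the arm, as the interface text tells. Its arguments: {"type":"object","properties":{"series":{"type":"array"}},"required":["series"]}

```bash
mkdir -p pics; ls; python3 - <<'E'
from workcell import sensors, imaging
import cv2,numpy as np
print(sensors.sense())
for n in("scene","top"):
    p,d=imaging.read_camera(n); cv2.imwrite(f"pics/{n}0.png",p[:,:,::-1]); np.savez(f"{n}0.npz",p=p,d=d)
    c=imaging.calibration(n); print(n,c)
E
```

```text
pics
{'time_s': 0.0, 'q': array([ 1.03637517e+00,  3.51268031e-01,  1.65244865e+00,  1.05360786e-05,
        1.13909644e+00, -8.45790684e-02]), 'dq': array([-0.00150921,  0.00089311, -0.00080978,  0.0009427 ,  0.0006934 ,
       -0.00030367]), 'joint_efforts': array([ 1.31329165e-03, -5.06103230e+01, -2.91405559e+01, -7.08379412e-05,
        4.55618429e-03,  1.71653475e-06]), 'tool_pos': array([0.23895287, 0.49502304, 0.24773166]), 'orientation': array([-0.37608445,  0.59930638,  0.37569509,  0.59853617]), 'ft_force': array([-0.04257903,  0.04904606,  0.51933166]), 'moment': array([ 0.04792158,  0.03891911, -0.03244447]), 'finger_gap': 0.08567820024420703}
scene {'fx': 484.3401309420273, 'fy': 484.3401309420273, 'cx': 314.71488675213374, 'cy': 237.48985103090146, 'R': array([[-0.31100052,  0.95031675,  0.0132946 ],
       [ 0.78960119,  0.26613966, -0.55290111],
       [-0.52896941, -0.1614551 , -0.83314081]]), 't': array([ 0.14495809, -0.33219766,  1.53739251])}
top {'fx': 531.2516284827187, 'fy': 531.2516284827187, 'cx': 321.59517457701395, 'cy': 242.89838089089983, 'R': array([[-0.01226008, -0.99989986, -0.0070677 ],
       [-0.99792479,  0.01268209, -0.06312908],
       [ 0.0632124 ,  0.00627907, -0.99798034]]), 't': array([0.00911471, 0.51355165, 1.41495538])}
```

View pics/top0.png

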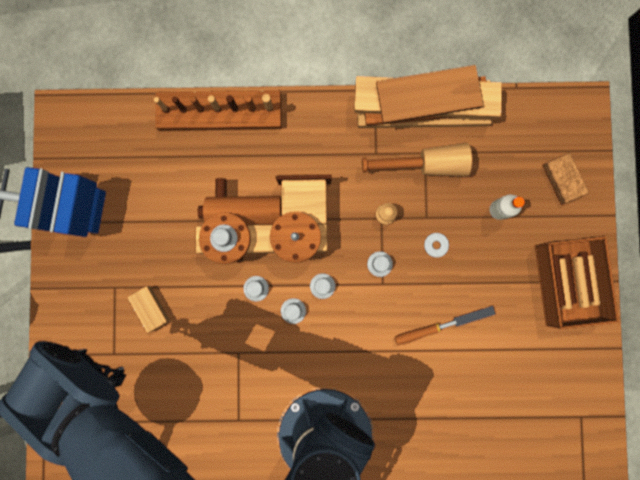

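View pics/scene0.png

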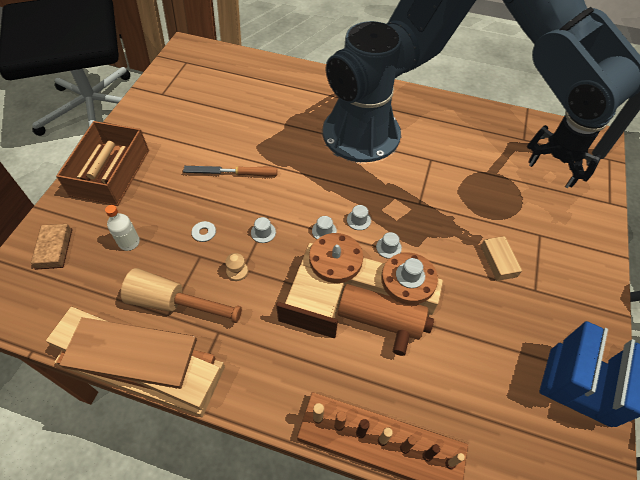

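Top view: four cap-like things stand at (256,288), (293,311), (322,286) and (380,264). The robot's right is −y, which is picture right, so (380,264) is the one meant. The washer at (436,245) is flat with a hole. The bare axle is at about (296,237), and the finished one is at (223,237).

```bash
cat > h.py <<'E'
import numpy as np,cv2
from workcell import imaging
def ray(n,u,v,z):
    c=imaging.calibration(n);R=c["R"];t=c["t"]
    d=R.T@np.array([(u-c["cx"])/c["fx"],(v-c["cy"])/c["fy"],1]);o=-R.T@t
    return o+d*(z-o[2])/d[2]
def proj(n,X):
    c=imaging.calibration(n);x=c["R"]@np.array(X)+c["t"]
    return c["fx"]*x[0]/x[2]+c["cx"],c["fy"]*x[1]/x[2]+c["cy"]
def cloud(n,d):
    c=imaging.calibration(n);v,u=np.mgrid[:480,:640]
    P=np.stack([(u-c["cx"])/c["fx"]*d,(v-c["cy"])/c["fy"]*d,d],-1)
    return (P-c["t"])@c["R"]
E
python3 - <<'E'
from h import *
ims=[]
for n,bs in (("top",[(380,264),(296,237)]),("scene",[(262,230),(337,252)])):
    z=np.load(n+"0.npz")
    p=z["p"];P=cloud(n,z["d"])
    for (u,v) in bs:
        ims.append(cv2.resize(p[v-30:v+30,u-30:u+30,::-1],(400,300) if 0 else (300,300),interpolation=cv2.INTER_CUBIC))
    for (u,v) in bs:
        print(n,u,v,ray(n,u,v,.046).round(3))
        Q=P[v-30:v+30,u-30:u+30].reshape(-1,3)
        lo,hi=((.038,.052) if (u,v) in((380,264),(262,230)) else (.12,.155))
        m=(Q[:,2]>lo)&(Q[:,2]<hi); print(" depth band n",m.sum(),Q[m].mean(0).round(4),np.median(Q[m],0).round(4), Q[m].min(0).round(3),Q[m].max(0).round(3))
    # hsv gray mask components
    h=cv2.cvtColor(p,cv2.COLOR_RGB2HSV); m=((h[...,1]<70)&(h[...,2]>90)).astype(np.uint8)
    k,l,s,c=cv2.connectedComponentsWithStats(m)
    for i in range(1,k):
        if 15<s[i,4]<2500 and 150<c[i,1]<330 : print(n,c[i].round(1),s[i])
cv2.imwrite("pics/crop0.png",np.vstack([np.hstack(ims[:2]),np.hstack(ims[2:])]))
E
```

```text
top 380 264 [ 0.454 -0.15   0.046]
 depth band n 212 [ 0.4568 -0.1528  0.046 ] [ 0.4568 -0.1531  0.046 ] [ 0.436 -0.175  0.039] [ 0.478 -0.132  0.052]
top 296 237 [0.528 0.07  0.046]
 depth band n 54 [0.5251 0.0687 0.1404] [0.5255 0.069  0.1423] [0.517 0.06  0.122] [0.534 0.078 0.152]
top [ 56.4 201.5] [ 49 172  21  60 259]
top [503.8 207.6] [490 195  31  24 493]
top [223.1 237.8] [210 225  27  27 545]
top [294.3 236. ] [291 233   8   7  41]
top [436.3 244.6] [424 233  25  24 427]
top [379.5 263.7] [367 251  26  26 504]
top [322.1 285.8] [310 274  26  25 496]
top [255.6 288.2] [244 276  25  25 489]
top [292.8 310.7] [281 299  25  25 496]
top [451.4 323. ] [440 316  25  13 103]
scene 262 230 [ 0.476 -0.143  0.046]
 depth band n 186 [ 0.4581 -0.1515  0.0453] [ 0.459  -0.1517  0.0455] [ 0.434 -0.173  0.038] [ 0.478 -0.131  0.052]
scene 337 252 [0.478 0.063 0.046]
 depth band n 78 [0.529  0.0712 0.136 ] [0.5298 0.0714 0.1361] [0.519 0.06  0.12 ] [0.534 0.08  0.15 ]
scene [632.9 171.3] [ 625  110   15  123 1437]
scene [207.1 169.3] [183 166  53   7 183]
scene [359.4 217.2] [347 205  24  25 367]
scene [122.9 231.7] [107 213  32  38 786]
scene [263.3 229.7] [251 217  25  26 407]
scene [323.7 225.8] [312 216  25  23 298]
scene [203.4 230.9] [192 221  24  20 336]
scene [389.2 244.3] [376 232  26  26 379]
scene [634.6 263.3] [629 235  11  57 477]
scene [337.  250.1] [333 245   8  13  63]
scene [411.2 272.5] [396 258  29  30 533]
scene [635.2 317.9] [631 301   9  36 300]
```

View pics/crop0.png

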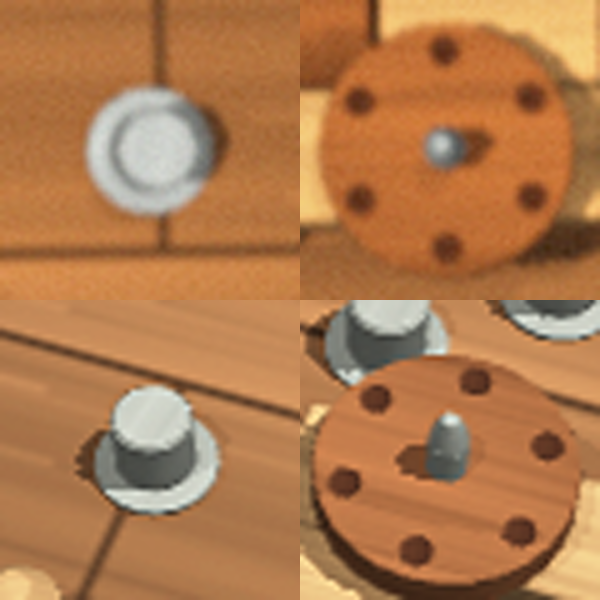

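The crops confirm it: (380,264) top / (262,230) scene is a closed top hat standing flange down. The bare axle with its tapered tip shows at (294,236) top / (337,250) scene. Next I refine both positions by circle fits in the two views.

```bash
python3 - <<'E'
from h import *
from scipy.spatial.transform import Rotation as Ro
from workcell import sensors
s=sensors.sense(); print(Ro.from_quat(s["orientation"]).as_matrix().round(4))
for n,(u0,v0),(cu,cv),(bu,bv) in (("top",(296,237),(380,264),(223,237)),("scene",(337,257),(262,230),(411,275))):
    z=np.load(n+"0.npz");p=z["p"];P=cloud(n,z["d"])
    # wheel by depth plane, ray-edge fit in metric
    w=((abs(P[...,2]-.108)<.006)).astype(np.uint8)
    for nm,(a,b) in(("bare",(u0,v0)),("fin",(bu,bv))):
        mm=np.zeros_like(w);mm[b-34:b+34,a-36:a+36]=1
        m=cv2.morphologyEx(w*mm,cv2.MORPH_CLOSE,np.ones((9,9)))
        cs,_=cv2.findContours(m,0,1);c=max(cs,key=cv2.contourArea)
        e=cv2.fitEllipse(cv2.convexHull(c)); print(n,nm,"wheel",e[0],e[1],ray(n,*e[0],.108).round(4))
    # cap: grey mask hull ellipse (top) & top-face cloud
    Q=P[cv-30:cv+30,cu-30:cu+30].reshape(-1,3)
    for lo,hi in((.041,.052),):
        q=Q[(Q[:,2]>lo)&(Q[:,2]<hi),:2].astype(np.float32);print(n,"cap circle",cv2.minEnclosingCircle(q),q.mean(0))
    q=Q[(Q[:,2]>.002)&(Q[:,2]<.07)]
    h=cv2.cvtColor(p,cv2.COLOR_RGB2HSV);g=((h[...,1]<70)&(h[...,2]>90)).astype(np.uint8)
    k,l,st,c=cv2.connectedComponentsWithStats(g)
    i=l[cv,cu]; hull=cv2.convexHull(np.argwhere(l==i)[:,::-1].astype(np.int32)); e=cv2.fitEllipse(hull); print(n,"cap flange",e[0],e[1],ray(n,*e[0],.004).round(4))
    for zz in(.12,.13,.14):
        Q=P[v0-30:v0+30,u0-30:u0+30].reshape(-1,3);q=Q[(abs(Q[:,2]-zz)<.006)];print(n,"axle z",zz,len(q),q.mean(0).round(4))
print([ray("top",294.3,236,z).round(4) for z in(.135,.145)],[ray("scene",337,250.1,z).round(4) for z in (.128,.135)])
E
```

```text
[[-5.000e-04 -9.005e-01  4.348e-01]
 [-9.000e-04  4.348e-01  9.005e-01]
 [-1.000e+00  1.000e-04 -1.000e-03]]
top bare wheel (294.73333740234375, 236.20521545410156) (50.923160552978516, 50.969730377197266) [0.5256 0.0697 0.108 ]
top fin wheel (223.83619689941406, 237.4556884765625) (50.66635513305664, 51.46780776977539) [0.5247 0.2489 0.108 ]
top cap circle ((0.4568782150745392, -0.15311242640018463), 0.021755630150437355) [ 0.45678505 -0.15284078]
top cap flange (379.5382995605469, 263.6368408203125) (24.875146865844727, 25.282133102416992) [ 0.4561 -0.1535  0.004 ]
top axle z 0.12 40 [0.5292 0.0759 0.1154]
top axle z 0.13 14 [0.5265 0.0669 0.1323]
top axle z 0.14 25 [0.5254 0.0694 0.1397]
scene bare wheel (335.5799560546875, 256.1016540527344) (47.017581939697266, 53.821083068847656) [0.5286 0.0713 0.108 ]
scene fin wheel (409.3771667480469, 276.7519226074219) (48.4366455078125, 56.40428924560547) [0.5277 0.2506 0.108 ]
scene cap circle ((0.45544904470443726, -0.15165628492832184), 0.023282766342163086) [ 0.45744866 -0.15186678]
scene cap flange (262.5573425292969, 229.9386749267578) (24.55653953552246, 25.525894165039062) [ 0.4497 -0.1551  0.004 ]
scene axle z 0.12 27 [0.531  0.0738 0.1192]
scene axle z 0.13 29 [0.53   0.0718 0.1307]
scene axle z 0.14 32 [0.5284 0.0716 0.1398]
[array([0.5241, 0.0692, 0.135 ]), array([0.5233, 0.0687, 0.145 ])] [array([0.5236, 0.0723, 0.128 ]), array([0.5279, 0.0732, 0.135 ])]
```

drive_tool:
  series:
    - {"dr": [0,0,0],"offset": [0,-0.043,-0.044],"jaw": 1}
    - {"dr": [0,0,0],"offset": [0,-0.043,-0.044],"jaw": 1}
    - {"dr": [0,0,0],"offset": [0,-0.043,-0.044],"jaw": 1}
    - {"dr": [0,0,0],"offset": [0,-0.043,-0.044],"jaw": 1}
    - {"dr": [0,0,0],"offset": [0,-0.043,-0.044],"jaw": 1}

```text
time_s: 0.72
tool_pos: [0.3374, 0.1996, 0.2467]
orientation: [-0.378, 0.598, 0.378, 0.597]
ft_force: [0.6, -0.1, 0.7]
finger_gap: 0.0853
```

drive_tool:
  series:
    - {"dr": [0,0,0],"offset": [0,-0.043,-0.044],"jaw": 1}
    - {"dr": [0,0,0],"offset": [0,-0.043,-0.044],"jaw": 1}
    - {"dr": [0,0,0],"offset": [0,-0.043,-0.044],"jaw": 1}
    - {"dr": [0,0,0],"offset": [0,-0.043,-0.044],"jaw": 1}
    - {"dr": [0,0,0],"offset": [0,-0.043,-0.044],"jaw": 1}

```text
time_s: 1.35
tool_pos: [0.4368, -0.097, 0.2474]
orientation: [-0.378, 0.598, 0.377, 0.598]
ft_force: [1.3, 1.3, 0.6]
finger_gap: 0.0854
```

```bash
cat > go.py <<'E'
import sys,numpy as np
from scipy.spatial.transform import Rotation as Ro
from workcell import sensors
s=sensors.sense();R=Ro.from_quat(s["orientation"]).as_matrix()
print("t",s["time_s"].__round__(2),"pos",s["tool_pos"].round(4),"F",s["ft_force"].round(1),"M",s["moment"].round(2),"gap",round(s["finger_gap"],4),"q",s["q"].round(2))
g=np.array([float(a) for a in sys.argv[1:4]])
print("tool offset",(R.T@(g-s["tool_pos"])).round(4))
D=np.stack([[0,0,-1],np.cross(R[:,2]*[1,1,0],[0,0,-1]),R[:,2]*[1,1,0]],1);D[:,1:]/=np.linalg.norm(D[:,1:],axis=0)
print("level dr deg",np.degrees(Ro.from_matrix(R.T@D).as_rotvec()).round(2))
E
python3 go.py .457 -.1525 .12
```

```text
t 1.35 pos [ 0.4368 -0.097   0.2474] F [1.3 1.3 0.6] M [ 0.06 -0.02  0.02] gap 0.0854 q [-0.32  0.16  1.9  -0.    1.07 -1.45]
tool offset [ 0.1275 -0.0419 -0.0414]
level dr deg [ 0.   -0.05  0.08]
```

drive_tool:
  series:
    - {"dr": [0,0,0],"offset": [0,-0.042,-0.041],"jaw": 1}
    - {"dr": [0,0,0],"offset": [0.05,0,0],"jaw": 1}
    - {"dr": [0,0,0],"offset": [0.05,0,0],"jaw": 1}
    - {"dr": [0,0,0],"offset": [0.02,0,0],"jaw": 1}
    - {"dr": [0,0,0],"offset": [0,0,0],"jaw": 1}

```text
time_s: 1.98
tool_pos: [0.4581, -0.1589, 0.1235]
orientation: [-0.377, 0.599, 0.375, 0.599]
ft_force: [0.1, -0.4, 0.4]
finger_gap: 0.0857
```

```bash
python3 go.py .457 -.1525 .027
```

```text
t 1.98 pos [ 0.4581 -0.1589  0.1235] F [ 0.1 -0.4  0.4] M [ 0.02 -0.03  0.02] gap 0.0857 q [-0.43  0.41  1.93 -0.    0.8  -1.55]
tool offset [0.0965 0.004  0.0054]
level dr deg [ 0.   -0.05  0.11]
```

drive_tool:
  series:
    - {"dr": [0,0,0],"offset": [0.02,0.004,0.005],"jaw": 1}
    - {"dr": [0,0,0],"offset": [0.03,0,0],"jaw": 1}
    - {"dr": [0,0,0],"offset": [0.025,0,0],"jaw": 1}
    - {"dr": [0,0,0],"offset": [0,0,0],"jaw": 1}

```text
time_s: 2.48
tool_pos: [0.4593, -0.1534, 0.0508]
orientation: [-0.379, 0.598, 0.374, 0.6]
ft_force: [-0.3, 1.0, 0.6]
finger_gap: 0.0856
```

```bash
python3 go.py .457 -.1525 .027; python3 - <<'E'
from h import *
p,d=imaging.read_camera("scene");print(proj("scene",(.457,-.1525,.03)))
cv2.imwrite("pics/pre.png",cv2.resize(p[170:290,180:340,::-1],(800,600),interpolation=cv2.INTER_CUBIC))
E
```

```text
t 2.48 pos [ 0.4593 -0.1534  0.0508] F [-0.3  1.   0.6] M [-0.06 -0.01  0.02] gap 0.0856 q [-0.42  0.55  1.96 -0.    0.63 -1.54]
tool offset [ 0.0238  0.0027 -0.0002]
level dr deg [ 0.   -0.04  0.45]
(np.float64(261.7318694110305), np.float64(226.8242491170112))
```

View pics/pre.png

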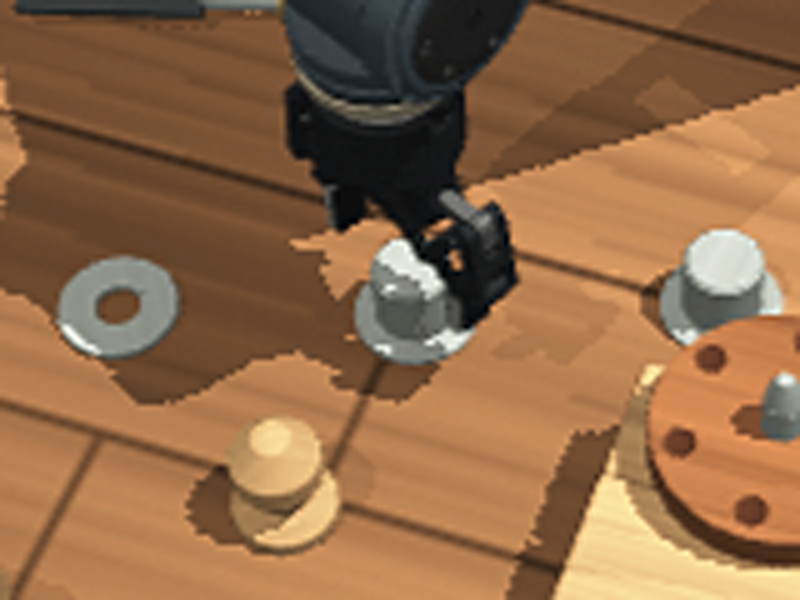

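The open jaws straddle the target cap (crown at about (405,280) in the crop). The washer, finial and neighbouring cap are clear. I go down and close.

drive_tool:
  series:
    - {"dr": [0,0,0],"offset": [0.018,0.003,0],"jaw": 1}
    - {"dr": [0,0,0],"offset": [0.004,0,0],"jaw": 1}
    - {"dr": [0,0,0.4],"offset": [0.002,0,0],"jaw": 1}
    - {"dr": [0,0,0],"offset": [0,0,0],"jaw": 1}

```text
time_s: 3.02
tool_pos: [0.4605, -0.1538, 0.0325]
orientation: [-0.379, 0.597, 0.373, 0.601]
ft_force: [0.5, 0.8, -0.0]
finger_gap: 0.0853
```

```bash
python3 go.py .457 -.1525 .026
```

```text
t 3.02 pos [ 0.4605 -0.1538  0.0325] F [ 0.5  0.8 -0. ] M [-0.02 -0.02  0.01] gap 0.0853 q [-0.42  0.58  1.96 -0.    0.59 -1.54]
tool offset [ 0.0065  0.0038 -0.0004]
level dr deg [ 0.   -0.03  0.57]
```

drive_tool:
  series:
    - {"dr": [0,0,0.6],"offset": [0.006,0.006,0],"jaw": 1}
    - {"dr": [0,0,0.6],"offset": [0.004,0.002,0],"jaw": 1}

```text
time_s: 3.28
tool_pos: [0.4534, -0.1503, 0.0228]
orientation: [-0.373, 0.601, 0.379, 0.597]
ft_force: [0.5, -0.3, 0.3]
finger_gap: 0.0853
```

```bash
python3 go.py .457 -.1525 .026
```

```text
t 3.27 pos [ 0.4534 -0.1503  0.0228] F [ 0.5 -0.3  0.3] M [0.01 0.01 0.  ] gap 0.0853 q [-0.42  0.6   1.97 -0.    0.58 -1.54]
tool offset [-0.0033 -0.0042 -0.0004]
level dr deg [-0.   -0.02 -0.62]
```

drive_tool:
  series:
    - {"dr": [0,0,-0.6],"offset": [-0.003,-0.004,0],"jaw": 1}

```text
time_s: 3.4
tool_pos: [0.4568, -0.1519, 0.0254]
orientation: [-0.376, 0.599, 0.376, 0.598]
ft_force: [-0.5, -0.6, 0.7]
finger_gap: 0.0857
```

```bash
python3 go.py .457 -.1525 .026
```

```text
t 3.4 pos [ 0.4568 -0.1519  0.0254] F [-0.5 -0.6  0.7] M [-0.07 -0.02 -0.01] gap 0.0857 q [-0.42  0.6   1.97 -0.    0.58 -1.54]
tool offset [-0.0006 -0.0005 -0.0004]
level dr deg [-0.   -0.03 -0.07]
```

drive_tool:
  series:
    - {"dr": [0,0,0],"offset": [0,0,0],"jaw": 0}
    - {"dr": [0,0,0],"offset": [0,0,0],"jaw": 0}
    - {"dr": [0,0,0],"offset": [0,0,0],"jaw": 0}
    - {"dr": [0,0,0],"offset": [0,0,0],"jaw": 0}
    - {"dr": [0,0,0],"offset": [0,0,0],"jaw": 0}

```text
time_s: 4.03
tool_pos: [0.4572, -0.1521, 0.0261]
orientation: [-0.376, 0.599, 0.376, 0.599]
ft_force: [-0.6, 0.6, -1.3]
finger_gap: 0.043
```

```bash
python3 go.py .457 -.1525 .026
```

```text
t 4.03 pos [ 0.4572 -0.1521  0.0261] F [-0.6  0.6 -1.3] M [ 0.01 -0.03 -0.  ] gap 0.043 q [-0.42  0.6   1.96 -0.    0.58 -1.54]
tool offset [ 0.0001  0.     -0.0004]
level dr deg [-0.   -0.02 -0.01]
```

drive_tool:
  series:
    - {"dr": [0,0,0],"offset": [-0.03,0,0],"jaw": 0}
    - {"dr": [0,0,0],"offset": [-0.06,0,0],"jaw": 0}
    - {"dr": [0,0,0],"offset": [-0.06,0,0],"jaw": 0}
    - {"dr": [0,0,0],"offset": [-0.04,0,0],"jaw": 0}

```text
time_s: 4.53
tool_pos: [0.4556, -0.1514, 0.2183]
orientation: [-0.374, 0.601, 0.378, 0.597]
ft_force: [1.1, -0.1, -1.1]
finger_gap: 0.0434
```

```bash
python3 go.py .527 .0705 .21
```

```text
t 4.53 pos [ 0.4556 -0.1514  0.2183] F [ 1.1 -0.1 -1.1] M [-0.03 -0.04  0.04] gap 0.0434 q [-0.42  0.26  1.85 -0.    1.03 -1.54]
tool offset [0.0084 0.032  0.2309]
level dr deg [-0.   -0.04 -0.47]
```

drive_tool:
  series:
    - {"dr": [0,0,0],"offset": [0,0.006,0.045],"jaw": 0}
    - {"dr": [0,0,0],"offset": [0,0.006,0.046],"jaw": 0}
    - {"dr": [0,0,0],"offset": [0,0.006,0.046],"jaw": 0}
    - {"dr": [0,0,0],"offset": [0,0.006,0.046],"jaw": 0}
    - {"dr": [0,0,0],"offset": [0,0.004,0.02],"jaw": 0}

```text
time_s: 5.15
tool_pos: [0.5211, 0.0478, 0.2216]
orientation: [-0.374, 0.6, 0.375, 0.599]
ft_force: [0.7, -0.5, -2.3]
finger_gap: 0.043
```

```bash
python3 go.py .527 .0705 .21
```

```text
t 5.15 pos [0.5211 0.0478 0.2216] F [ 0.7 -0.5 -2.3] M [ 0.03 -0.01  0.08] gap 0.043 q [ 0.    0.33  1.75  0.    1.06 -1.12]
tool offset [0.0116 0.0046 0.023 ]
level dr deg [ 0.   0.  -0.1]
```

drive_tool:
  series:
    - {"dr": [0,0,0],"offset": [0.02,0.0045,0.023],"jaw": 0}

```text
time_s: 5.28
tool_pos: [0.5278, 0.0715, 0.2021]
orientation: [-0.375, 0.599, 0.375, 0.6]
ft_force: [0.7, -0.2, -2.9]
finger_gap: 0.043
```

drive_tool:
  series:
    - {"dr": [0,0,0],"offset": [0,0,0],"jaw": 0}

```text
time_s: 5.4
tool_pos: [0.527, 0.0726, 0.2006]
orientation: [-0.375, 0.6, 0.376, 0.599]
ft_force: [-0.1, -0.1, -1.4]
finger_gap: 0.0431
```

```bash
python3 go.py .527 .0705 .19; python3 - <<'E'
from h import *
for n,(u,v) in(("scene",(337,240)),("top",(294,236))):
    p,d=imaging.read_camera(n);np.savez(n+"1.npz",p=p,d=d)
    cv2.imwrite(f"pics/{n}1.png",cv2.resize(p[v-60:v+60,u-80:u+80,::-1],(800,600),interpolation=cv2.INTER_CUBIC))
E
```

```text
t 5.4 pos [0.527  0.0726 0.2006] F [-0.1 -0.1 -1.4] M [ 0.01 -0.01  0.01] gap 0.0431 q [ 0.05  0.38  1.75  0.    1.02 -1.07]
tool offset [ 0.0106 -0.0009 -0.0019]
level dr deg [-0.   -0.02 -0.14]
```

View pics/scene1.png

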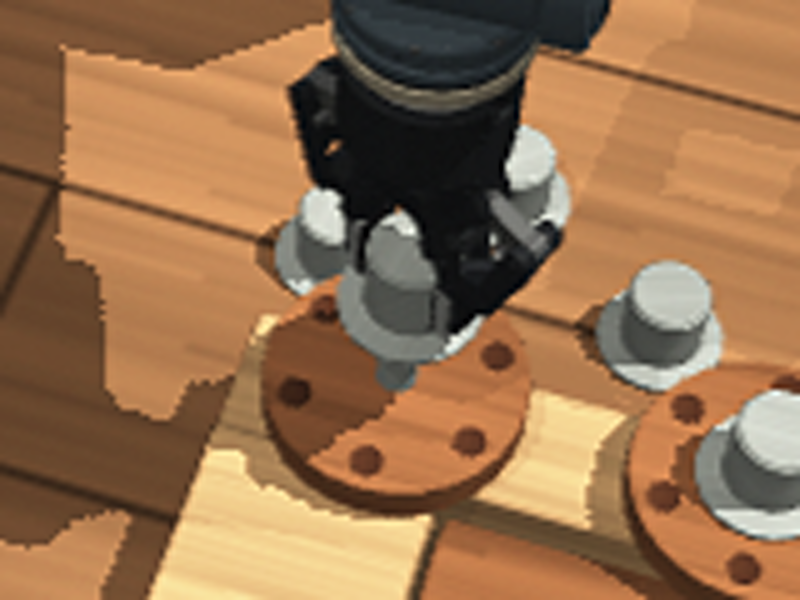

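View pics/top1.png

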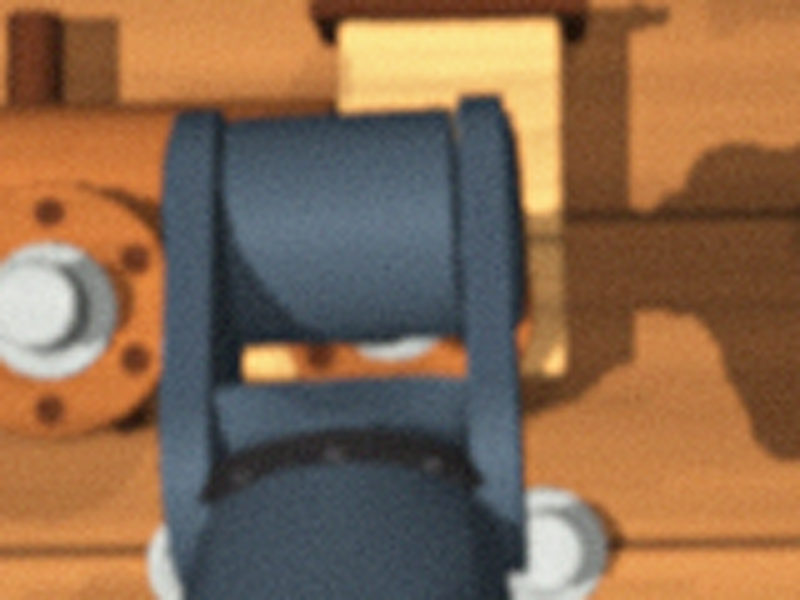

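The scene crop shows the cap level above the axle (shaft at (397,375), flange's left edge at x=338, bottom at about (395,360)). The arm hides most of the top view. I check the scene view numerically by comparing the visible flange edge with the shaft.

```bash
python3 - <<'E'
from h import *
c=lambda q:((q[0]-257)*5+2,(q[1]-180)*5+2)
a=np.linspace(0,2*np.pi,73)
for z in(.1746,.1786):
    q=np.array([c(proj("scene",(.527+.034*np.cos(t),.0726+.034*np.sin(t),z))) for t in a]);print("flange pred",z,q.min(0),q.max(0),q.mean(0))
for s in((.527,.0705),(.5286,.0713),(.5255,.0695)):
    print("shaft base/at 20mm",c(proj("scene",(*s,.108))),c(proj("scene",(*s,.128))),"seat near edge",c(proj("scene",(s[0]+.0088,s[1]+.0027+.00,.108))))
P=cloud("scene",np.load("scene1.npz")["d"])
Q=P[225:260,320:350].reshape(-1,3)
q=Q[(Q[:,2]>.165)&(Q[:,2]<.183)];print(len(q),q.min(0),q.max(0))
q=Q[(Q[:,2]>.183)&(Q[:,2]<.228)];print("crown",len(q),q.min(0),q.max(0))
from workcell import sensors
# circle fit of flange/crown points
from scipy.optimize import least_squares
for lo,hi,r in((.174,.18,.034),(.19,.217,.022)):
    q=Q[(Q[:,2]>lo)&(Q[:,2]<hi)]
    if r==.034:continue
    f=least_squares(lambda x:np.hypot(q[:,0]-x[0],q[:,1]-x[1])-r,[.527,.072],loss="soft_l1",f_scale=.001);print("crown axis (scene)",f.x,len(q),np.median(abs(f.fun)))
P0=cloud("scene",np.load("scene0.npz")["d"]);Q=P0[235:260,325:350].reshape(-1,3)
q=Q[(Q[:,2]>.112)&(Q[:,2]<.129)]
f=least_squares(lambda x:np.hypot(q[:,0]-x[0],q[:,1]-x[1])-.01,[.527,.07],loss="soft_l1",f_scale=.001);print("shaft axis (scene)",f.x,len(q),np.median(abs(f.fun)))
E
```

```text
flange pred 0.1746 [331.05842691 242.72183427] [480.47904336 367.80376405] [405.43638309 305.54837184]
flange pred 0.1786 [331.29878299 237.78705903] [481.17305772 363.08348777] [405.90241735 300.71972241]
shaft base/at 20mm (np.float64(394.1459402183308), np.float64(379.37220368931276)) (np.float64(396.22353224841316), np.float64(357.2077048413821)) seat near edge (np.float64(394.2442587372967), np.float64(395.884591956008))
shaft base/at 20mm (np.float64(394.7834122671814), np.float64(382.5399378387784)) (np.float64(396.8721033837302), np.float64(360.4027826819364)) seat near edge (np.float64(394.8846331482376), np.float64(399.0803270135144))
shaft base/at 20mm (np.float64(393.04894635839315), np.float64(376.2651520940129)) (np.float64(395.1087881247677), np.float64(354.0738414669745)) seat near edge (np.float64(393.1423404218874), np.float64(392.75014930085416))
196 [0.51836587 0.04051554 0.17338173] [0.55986468 0.1030591  0.18296782]
crown 344 [0.51666272 0.04033404 0.18328801] [0.55081421 0.10294789 0.22584598]
crown axis (scene) [0.52604055 0.07439706] 168 0.0016308140660387712
shaft axis (scene) [0.52360882 0.06998212] 41 0.0007473939705175941
```

drive_tool:
  series:
    - {"dr": [0,0,0],"offset": [0.012,-0.0008,-0.002],"jaw": 0}

```text
time_s: 5.62
tool_pos: [0.528, 0.0685, 0.1908]
orientation: [-0.375, 0.599, 0.375, 0.6]
ft_force: [0.2, -0.7, -0.7]
finger_gap: 0.0431
```

```bash
python3 go.py .5265 .0703 .165
```

```text
t 5.62 pos [0.528  0.0685 0.1908] F [ 0.2 -0.7 -0.7] M [-0.02  0.03 -0.  ] gap 0.0431 q [ 0.04  0.39  1.76  0.    1.   -1.08]
tool offset [0.0258 0.0022 0.0009]
level dr deg [-0.    0.09  0.11]
```

drive_tool:
  series:
    - {"dr": [0,0,0],"offset": [0.015,0.002,0.001],"jaw": 0}

```text
time_s: 5.75
tool_pos: [0.5267, 0.0695, 0.1753]
orientation: [-0.375, 0.599, 0.374, 0.601]
ft_force: [0.2, 0.4, -2.1]
finger_gap: 0.0431
```

```bash
python3 go.py .5265 .0703 .165
```

```text
t 5.75 pos [0.5267 0.0695 0.1753] F [ 0.2  0.4 -2.1] M [-0.02  0.05 -0.01] gap 0.0431 q [ 0.04  0.41  1.77  0.    0.96 -1.07]
tool offset [0.0103 0.0006 0.0006]
level dr deg [-0.    0.11  0.15]
```

drive_tool:
  series:
    - {"dr": [0,0,0.1],"offset": [0.008,0.0005,0.0005],"jaw": 0}

```text
time_s: 5.88
tool_pos: [0.526, 0.0698, 0.166]
orientation: [-0.374, 0.599, 0.375, 0.6]
ft_force: [-0.3, 0.2, -1.3]
finger_gap: 0.0431
```

drive_tool:
  series:
    - {"dr": [0,0,0],"offset": [0.006,0,0],"jaw": 0}

```text
time_s: 6.0
tool_pos: [0.5258, 0.0697, 0.1593]
orientation: [-0.374, 0.6, 0.375, 0.6]
ft_force: [-0.1, 0.4, -1.5]
finger_gap: 0.0429
```

```bash
python3 go.py .5265 .0703 .134;python3 - <<'E'
from h import *
for n,(u,v) in(("scene",(337,240)),):
    p,d=imaging.read_camera(n)
    cv2.imwrite(f"pics/{n}2.png",cv2.resize(p[v-60:v+60,u-80:u+80,::-1],(800,600),interpolation=cv2.INTER_CUBIC))
E
```

```text
t 6.0 pos [0.5258 0.0697 0.1593] F [-0.1  0.4 -1.5] M [-0.04  0.04 -0.  ] gap 0.0429 q [ 0.04  0.43  1.79  0.    0.93 -1.07]
tool offset [ 0.0253 -0.0003  0.0008]
level dr deg [ 0.    0.06 -0.05]
```

View pics/scene2.png

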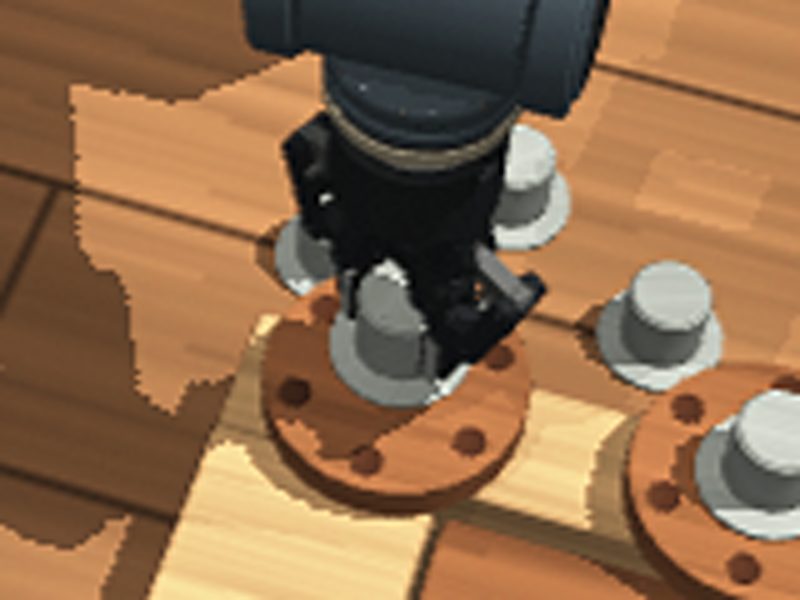

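The scene crop shows the flange around the shaft (centre about (400,350)) with no side force, so the tip is inside the bore. Now I press straight down.

drive_tool:
  series:
    - {"dr": [0,0,0],"offset": [0.006,0,0],"jaw": 0}

```text
time_s: 6.18
tool_pos: [0.5257, 0.0696, 0.1527]
orientation: [-0.374, 0.6, 0.375, 0.6]
ft_force: [-2.2, -1.1, 0.8]
finger_gap: 0.0429
```

drive_tool:
  series:
    - {"dr": [0,0,0],"offset": [0.006,0,0],"jaw": 0}

```text
time_s: 6.3
tool_pos: [0.526, 0.0695, 0.1471]
orientation: [-0.374, 0.6, 0.375, 0.6]
ft_force: [-7.6, -3.9, 17.2]
finger_gap: 0.0432
```

```bash
python3 go.py .5265 .0703 .134
```

```text
t 6.3 pos [0.526  0.0695 0.1471] F [-7.6 -3.9 17.2] M [-0.76  1.3  -0.03] gap 0.0432 q [ 0.04  0.45  1.79  0.    0.9  -1.07]
tool offset [ 0.0131 -0.0001  0.001 ]
level dr deg [ 0.    0.04 -0.02]
```

drive_tool:
  series:
    - {"dr": [0,0,0],"offset": [0.003,0.001,-0.001],"jaw": 0}

```text
time_s: 6.42
tool_pos: [0.5251, 0.069, 0.1441]
orientation: [-0.375, 0.599, 0.375, 0.6]
ft_force: [1.8, 1.7, 4.3]
finger_gap: 0.043
```

```bash
python3 go.py .5255 .0690 .134
```

```text
t 6.42 pos [0.5251 0.069  0.1441] F [1.8 1.7 4.3] M [ 0.23 -0.41  0.  ] gap 0.043 q [ 0.04  0.45  1.8   0.    0.89 -1.07]
tool offset [ 0.0101 -0.0004  0.0002]
level dr deg [-0.    0.07  0.05]
```

Side force has gone. I keep going.

drive_tool:
  series:
    - {"dr": [0,0,0],"offset": [0.006,0,0],"jaw": 0}

```text
time_s: 6.55
tool_pos: [0.5256, 0.069, 0.1391]
orientation: [-0.375, 0.599, 0.374, 0.601]
ft_force: [-4.9, -1.3, 11.7]
finger_gap: 0.0432
```

drive_tool:
  series:
    - {"dr": [0,0,0],"offset": [0.004,0,0],"jaw": 0}

```text
time_s: 6.68
tool_pos: [0.5256, 0.069, 0.1353]
orientation: [-0.375, 0.599, 0.374, 0.601]
ft_force: [-4.5, -1.3, 7.1]
finger_gap: 0.0431
```

```bash
python3 go.py .5253 .0692 .134
```

```text
t 6.67 pos [0.5256 0.069  0.1353] F [-4.5 -1.3  7.1] M [-0.2   0.72 -0.02] gap 0.0431 q [ 0.04  0.46  1.8   0.    0.87 -1.07]
tool offset [0.0013 0.0003 0.0001]
level dr deg [-0.    0.12  0.14]
```

drive_tool:
  series:
    - {"dr": [0,0.1,0.1],"offset": [0.002,0.0003,0],"jaw": 0}

```text
time_s: 6.8
tool_pos: [0.5256, 0.0691, 0.1338]
orientation: [-0.375, 0.599, 0.374, 0.6]
ft_force: [-5.9, -2.6, 21.7]
finger_gap: 0.0429
```

drive_tool:
  series:
    - {"dr": [0,0,0],"offset": [0.0015,0,0],"jaw": 0}

```text
time_s: 6.92
tool_pos: [0.5257, 0.0691, 0.1338]
orientation: [-0.375, 0.599, 0.374, 0.6]
ft_force: [-12.4, -1.4, 28.7]
finger_gap: 0.043
```

The cap stopped at 0.1338 (expected 0.134) while the force rose to 29 N, so the flange is on the wheel. I relax and release.

drive_tool:
  series:
    - {"dr": [0,0,0],"offset": [0,0.0005,0],"jaw": 0}

```text
time_s: 7.05
tool_pos: [0.5254, 0.0691, 0.1343]
orientation: [-0.375, 0.599, 0.374, 0.6]
ft_force: [1.2, -2.5, -3.9]
finger_gap: 0.0426
```

drive_tool:
  series:
    - {"dr": [0,0,0],"offset": [0,0,0],"jaw": 0.9}
    - {"dr": [0,0,0],"offset": [0,0,0],"jaw": 0.9}
    - {"dr": [0,0,0],"offset": [0,0,0],"jaw": 0.9}
    - {"dr": [0,0,0],"offset": [0,0,0],"jaw": 0.9}

```text
time_s: 7.55
tool_pos: [0.5256, 0.0694, 0.1339]
orientation: [-0.375, 0.599, 0.374, 0.601]
ft_force: [0.1, 0.6, -0.1]
finger_gap: 0.077
```

```bash
python3 go.py .5255 .0690 .25
```

```text
t 7.55 pos [0.5256 0.0694 0.1339] F [ 0.1  0.6 -0.1] M [-0.01  0.02 -0.03] gap 0.077 q [ 0.04  0.46  1.8  -0.    0.87 -1.07]
tool offset [-0.1161 -0.0004 -0.0002]
level dr deg [-0.    0.08  0.17]
```

drive_tool:
  series:
    - {"dr": [0,0,0],"offset": [-0.03,0,0],"jaw": 0.9}
    - {"dr": [0,0,0],"offset": [-0.05,0,0],"jaw": 0.9}
    - {"dr": [0,0,0],"offset": [-0.04,0,0],"jaw": 0.9}

```text
time_s: 7.92
tool_pos: [0.5238, 0.0694, 0.2541]
orientation: [-0.374, 0.601, 0.375, 0.599]
ft_force: [-0.3, 0.4, -0.3]
finger_gap: 0.0772
```

drive_tool:
  series:
    - {"dr": [0,0,0],"offset": [0,0.03,-0.05],"jaw": 0.9}
    - {"dr": [0,0,0],"offset": [0,0.03,-0.05],"jaw": 0.9}
    - {"dr": [0,0,0],"offset": [0,0.03,-0.05],"jaw": 0.9}
    - {"dr": [0,0,0],"offset": [0,0.02,-0.05],"jaw": 0.9}

```text
time_s: 8.43
tool_pos: [0.3355, -0.0637, 0.2567]
orientation: [-0.377, 0.597, 0.375, 0.6]
ft_force: [1.3, -0.9, 0.8]
finger_gap: 0.0768
```

```bash
python3 go.py .5255 .0690 .25; python3 - <<'E'
from h import *
ims=[]
for n,(u,v) in(("scene",(360,250)),("top",(280,240))):
    p,d=imaging.read_camera(n);np.savez(n+"3.npz",p=p,d=d);cv2.imwrite(f"pics/{n}3full.png",p[:,:,::-1])
    ims.append(cv2.resize(p[v-50:v+50,u-80:u+80,::-1],(480,300),interpolation=cv2.INTER_CUBIC))
    P=cloud(n,d)
    for nm,c in(("new",(.5262,.0698)),("finished",(.5257,.2495))):
        r=np.hypot(P[...,0]-c[0],P[...,1]-c[1])
        t=P[(r<.017)&(P[...,2]>.12)]
        f=P[(r>.025)&(r<.031)&(P[...,2]<.135)]
        w=P[(r>.042)&(r<.055)&(P[...,2]>.09)&(P[...,2]<.12)]
        print(n,nm,"top z",np.median(t[:,2]).round(4),"n",len(t),"flange z",np.median(f[:,2]).round(4),"wheel z",np.median(w[:,2]).round(4))
        A=np.c_[t[:,:2]-c,np.ones(len(t))];print("  slope",np.linalg.lstsq(A,t[:,2],rcond=None)[0].round(4))
cv2.imwrite("pics/after.png",np.vstack(ims))
E
```

```text
t 8.43 pos [ 0.3355 -0.0637  0.2567] F [ 1.3 -0.9  0.8] M [-0.01 -0.04 -0.08] gap 0.0768 q [-0.32 -0.06  2.12  0.    1.08 -1.45]
tool offset [ 0.0076 -0.1135  0.2021]
level dr deg [-0.    0.08  0.28]
scene new top z 0.1549 n 148 flange z 0.1133 wheel z 0.1081
  slope [-0.0626 -0.01    0.1548]
scene finished top z 0.1537 n 160 flange z 0.1128 wheel z 0.1081
  slope [-0.0101  0.0173  0.1536]
top new top z 0.1555 n 152 flange z 0.1146 wheel z 0.1087
  slope [ 0.0013 -0.0255  0.1555]
top finished top z 0.1548 n 151 flange z 0.113 wheel z 0.1088
  slope [-0.0007  0.0186  0.1546]
```

View pics/after.png

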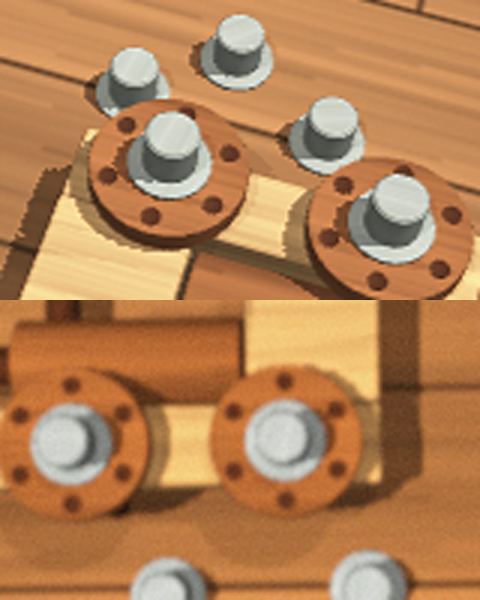

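View pics/top3full.png

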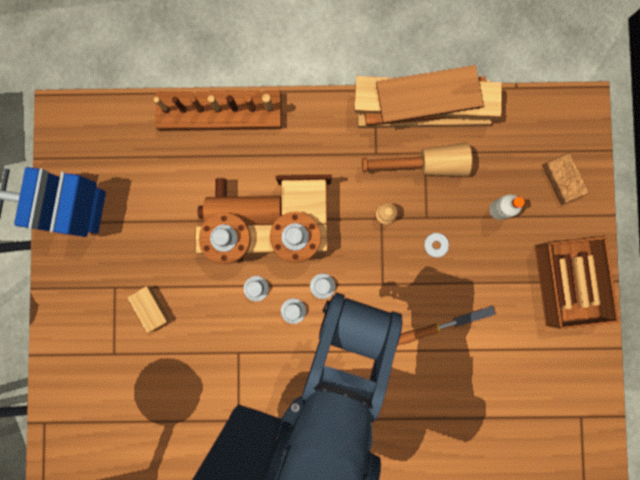

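The pictures show the new cap on the bare axle (top view (294,236)), alike the finished one at (223,237), with everything else in place. Depth puts its top and flange about 1 mm above the finished cap's, perhaps noise. I'll make sure with a gentle push on the crown with closed fingertips, keeping it under 40 N.

drive_tool:
  series:
    - {"dr": [0,0,0],"offset": [0,-0.028,0.05],"jaw": 0}
    - {"dr": [0,0,0],"offset": [0,-0.028,0.05],"jaw": 0}
    - {"dr": [0,0,0],"offset": [0,-0.028,0.05],"jaw": 0}
    - {"dr": [0,0,0],"offset": [0,-0.02,0.04],"jaw": 0}

```text
time_s: 9.02
tool_pos: [0.5166, 0.0626, 0.2585]
orientation: [-0.375, 0.599, 0.371, 0.603]
ft_force: [-0.5, -0.4, 0.1]
finger_gap: 0.0037
```

```bash
python3 go.py .5258 .0693 .205
```

```text
t 9.03 pos [0.5166 0.0626 0.2585] F [-0.5 -0.4  0.1] M [-0.04  0.03  0.02] gap 0.0037 q [ 0.03  0.28  1.72 -0.    1.13 -1.08]
tool offset [ 0.0536 -0.0048  0.0099]
level dr deg [-0.    0.12  0.49]
```

drive_tool:
  series:
    - {"dr": [0,0,0.5],"offset": [0.05,-0.005,0.01],"jaw": 0}

```text
time_s: 9.15
tool_pos: [0.5297, 0.0715, 0.2101]
orientation: [-0.374, 0.598, 0.373, 0.603]
ft_force: [1.7, -0.8, -0.9]
finger_gap: 0.0001
```

drive_tool:
  series:
    - {"dr": [0,0,0],"offset": [0,0,0],"jaw": 0}

```text
time_s: 9.28
tool_pos: [0.5285, 0.0723, 0.2071]
orientation: [-0.373, 0.6, 0.374, 0.601]
ft_force: [-0.2, 0.4, -0.4]
finger_gap: -0.0001
```

```bash
python3 go.py .5258 .0693 .175
```

```text
t 9.28 pos [0.5285 0.0723 0.2071] F [-0.2  0.4 -0.4] M [-0.07 -0.03 -0.05] gap -0.0001 q [ 0.05  0.37  1.74  0.    1.03 -1.07]
tool offset [ 0.0321  0.0011 -0.004 ]
level dr deg [-0.    0.16  0.  ]
```

drive_tool:
  series:
    - {"dr": [0,0,0],"offset": [0.022,0.001,-0.004],"jaw": 0}

```text
time_s: 9.4
tool_pos: [0.5272, 0.0695, 0.1873]
orientation: [-0.374, 0.598, 0.373, 0.602]
ft_force: [0.0, 0.5, 0.3]
finger_gap: -0.0001
```

drive_tool:
  series:
    - {"dr": [0,0,0],"offset": [0.006,0,0],"jaw": 0}

```text
time_s: 9.52
tool_pos: [0.5269, 0.0693, 0.1819]
orientation: [-0.374, 0.598, 0.373, 0.602]
ft_force: [0.8, 0.4, 0.8]
finger_gap: 0.0004
```

```bash
python3 go.py .5258 .0693 .171
```

```text
t 9.53 pos [0.5269 0.0693 0.1819] F [0.8 0.4 0.8] M [-0.04 -0.01  0.07] gap 0.0004 q [ 0.04  0.4   1.77  0.    0.97 -1.07]
tool offset [ 0.0109  0.001  -0.0005]
level dr deg [-0.    0.25  0.19]
```

drive_tool:
  series:
    - {"dr": [0,0.2,0.2],"offset": [0.007,0.001,0],"jaw": 0}

```text
time_s: 9.65
tool_pos: [0.5267, 0.0696, 0.1765]
orientation: [-0.374, 0.599, 0.373, 0.601]
ft_force: [0.5, -0.2, 1.0]
finger_gap: -0.0002
```

drive_tool:
  series:
    - {"dr": [0,0,0],"offset": [0.002,0,0],"jaw": 0}

```text
time_s: 9.78
tool_pos: [0.527, 0.0696, 0.1753]
orientation: [-0.374, 0.599, 0.373, 0.602]
ft_force: [-0.1, 0.2, -0.7]
finger_gap: 0.0
```

drive_tool:
  series:
    - {"dr": [0,0,0],"offset": [0.0015,0,0],"jaw": 0}

```text
time_s: 9.9
tool_pos: [0.5273, 0.0696, 0.1744]
orientation: [-0.374, 0.599, 0.373, 0.602]
ft_force: [0.4, -0.3, -0.3]
finger_gap: -0.0002
```

drive_tool:
  series:
    - {"dr": [0,0,0],"offset": [0.0025,0.001,0],"jaw": 0}

```text
time_s: 10.02
tool_pos: [0.5266, 0.0701, 0.1722]
orientation: [-0.374, 0.599, 0.373, 0.602]
ft_force: [0.4, -0.3, 0.4]
finger_gap: 0.0003
```

drive_tool:
  series:
    - {"dr": [0,0,0],"offset": [0.0015,0,0],"jaw": 0}

```text
time_s: 10.15
tool_pos: [0.527, 0.07, 0.1713]
orientation: [-0.374, 0.598, 0.372, 0.603]
ft_force: [-2.1, -2.3, 6.6]
finger_gap: 0.0001
```

drive_tool:
  series:
    - {"dr": [0,0,0],"offset": [0.0015,0,0],"jaw": 0}

```text
time_s: 10.28
tool_pos: [0.527, 0.0697, 0.1709]
orientation: [-0.375, 0.598, 0.372, 0.603]
ft_force: [-9.2, -2.3, 21.9]
finger_gap: 0.0002
```

drive_tool:
  series:
    - {"dr": [0,0,0],"offset": [0.002,0.0003,0],"jaw": 0}

```text
time_s: 10.4
tool_pos: [0.527, 0.0697, 0.1708]
orientation: [-0.375, 0.598, 0.372, 0.603]
ft_force: [-10.1, -2.4, 29.3]
finger_gap: 0.0001
```

The crown is at 0.1708 − 0.017 = 0.154, the home height, and doesn't give at 29 N. I retreat and take a last look.

drive_tool:
  series:
    - {"dr": [0,0,0],"offset": [-0.03,0,0],"jaw": 0}
    - {"dr": [0,0,0],"offset": [-0.05,0,0],"jaw": 0}
    - {"dr": [0,0,0],"offset": [0,0.03,-0.05],"jaw": 0}
    - {"dr": [0,0,0],"offset": [0,0.03,-0.05],"jaw": 0}
    - {"dr": [0,0,0],"offset": [0,0.03,-0.05],"jaw": 0}

```text
time_s: 11.02
tool_pos: [0.3778, -0.0262, 0.2525]
orientation: [-0.377, 0.597, 0.372, 0.603]
ft_force: [0.5, -0.5, 0.7]
finger_gap: 0.0001
```

drive_tool:
  series:
    - {"dr": [0,0,0],"offset": [0,0.01,-0.03],"jaw": 0}
    - {"dr": [0,0,0],"offset": [0,0,0],"jaw": 0}
    - {"dr": [0,0,0],"offset": [0,0,0],"jaw": 0}

```text
time_s: 11.4
tool_pos: [0.3529, -0.05, 0.2526]
orientation: [-0.376, 0.597, 0.371, 0.604]
ft_force: [1.8, -0.3, -1.3]
finger_gap: -0.0002
```

```bash
python3 go.py .5255 .0690 .25; python3 - <<'E'
from h import *
ims=[]
for n,(u,v) in(("scene",(360,250)),("top",(280,240))):
    p,d=imaging.read_camera(n)
    ims.append(cv2.resize(p[v-50:v+50,u-80:u+80,::-1],(480,300),interpolation=cv2.INTER_CUBIC))
    P=cloud(n,d)
    for nm,c in(("new",(.5262,.0698)),("finished",(.5257,.2495))):
        r=np.hypot(P[...,0]-c[0],P[...,1]-c[1])
        t=P[(r<.017)&(P[...,2]>.12)];f=P[(r>.025)&(r<.031)&(P[...,2]<.135)]
        print(n,nm,"top z",np.median(t[:,2]).round(4),"flange z",np.median(f[:,2]).round(4))
    h=cv2.cvtColor(p,cv2.COLOR_RGB2HSV); m=((h[...,1]<70)&(h[...,2]>90)).astype(np.uint8)
    k,l,s,c=cv2.connectedComponentsWithStats(m)
    print([tuple(c[i].round(1)) for i in range(1,k) if 200<s[i,4]<700 and 150<c[i,1]<330])
cv2.imwrite("pics/after2.png",np.vstack(ims))
E
```

```text
t 11.4 pos [ 0.3529 -0.05    0.2526] F [ 1.8 -0.3 -1.3] M [-0.03  0.05  0.01] gap -0.0002 q [-0.27 -0.03  2.1   0.    1.06 -1.39]
tool offset [ 0.0045 -0.1022  0.183 ]
level dr deg [-0.    0.23  0.65]
scene new top z 0.1552 flange z 0.1137
scene finished top z 0.1542 flange z 0.1126
[(np.float64(359.3), np.float64(217.3)), (np.float64(323.7), np.float64(225.9)), (np.float64(203.4), np.float64(230.9)), (np.float64(389.2), np.float64(244.5)), (np.float64(336.7), np.float64(251.4)), (np.float64(411.2), np.float64(272.6))]
top new top z 0.1551 flange z 0.1142
top finished top z 0.1543 flange z 0.1138
[(np.float64(56.3), np.float64(201.6)), (np.float64(503.7), np.float64(207.6)), (np.float64(294.6), np.float64(236.4)), (np.float64(223.0), np.float64(237.8)), (np.float64(436.2), np.float64(244.6)), (np.float64(320.1), np.float64(283.0)), (np.float64(255.6), np.float64(288.2)), (np.float64(319.4), np.float64(318.6)), (np.float64(292.8), np.float64(310.7))]
```

View pics/after2.png

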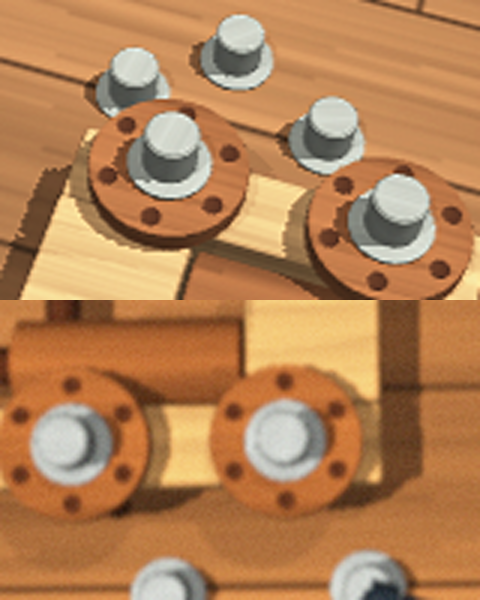

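```bash
python3 -c "
from workcell import sign_off
print(sign_off())"
```

```text
the job is handed in; nothing more can be done
None
```

I put the far-right cap on the bare axle, pressed it down until the flange met the wheel, and let go. I then pushed once on the crown with closed fingertips and handed the job in at about 11.5 s.

- **Seating:** Pressing took 7–17 N along the shaft, then the cap stopped dead at the height where the flange should be home. The crown came to 154 mm and did not give at 29 N. The highest force reading at the end of any move was about 29 N vertically, 31 N including the sideways part.
- **Check that disagreed:** Camera depth reads the new cap about 0.4–1.1 mm higher than the finished one, and the press on the crown did not change that. I took it for depth error, because the cap did not yield at 29 N and pushing it down takes at most about 20 N.
- **Other things:** The last pictures show the washer and the look-alike caps where they were. The arm partly hid one look-alike in the top view, but the scene view shows it unmoved. I compared the remaining things only by eye, in the top picture taken after release and before the press on the crown, and saw no change. The arm stands clear and touches nothing.

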